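Stand the fallen tall tea caddy back up on the chabudai

ROBOT

A 7-joint arm with a two-finger parallel gripper is mounted at the origin on the work surface. World frame = base frame: x ahead of the robot, y to its left, z up, the work surface at z = 0. Lengths are in m, angles in degrees, forces in N, time in s.
With the tool pointing down it reaches from about 0.4 to 0.875 m from the base axis. Payload 4.4 kg.
Tool frame: the origin (TCP) lies midway between the tips of the shut fingers; the grasp point (between the pads) lies 19 mm behind it; y points along the fingers, z is the direction in which the jaws open and shut, and the axes are right-handed (so a half turn about y gives the same grasp; the last joint's range is limited). The gripper opens to 85 mm and grips with 20 to 120 N. Pads are 22 mm wide; open, the fingers measure 114 mm over their backs; the gripper's body (76 mm by 85 mm) begins 54 mm behind the grasp point. The pads swing forward as they close: fully open they stand 13 mm farther back than shut.
Start: joints at [-79.286, 36.005, 2.206, 86.941, -1.547, 57.084, -1.146], TCP at [0.163, 0.629, 0.231] pointing down, gripper open.
Joint ranges: [-175.42, 175.42], [-21.48, 121.26], [-71.46, 75.88], [10.55, 141.38], [-63.04, 243.04], [13.31, 113.54], [-168.57, 168.57]. Speed limits (degrees/s): [147.25, 147.25, 180, 180, 180, 180, 180].

INTERFACE

Orientations are given as a 3x3 rotation matrix whose columns are the frame's x, y, z axes.
In Python, from workcell import bot gives the robot as it stands. The module is installed in compiled form; this text tells all that it offers.
- The arm moves only by the tool step_arm, never from a script. Its argument "plan" is a list of rows, each a list of 7 numbers: the shift along the tool's x, y, z in units of 25 mm (1.0 is 25 mm), then the turn, a rotation vector about the tool's x, y, z in rad, then the finger opening in mm, from 0 to 85.4. In form: [[tx, ty, tz, rx, ry, rz, grip], ...]. A call has 1 to 5 rows; each row shifts and turns the commanded pose from where the row before left it, along the tool's axes as they then stand; what a row does not reach is not made up. A row lasts 1/12 s, in which the tool goes at most 41.7 mm and 7.16 degrees, less where a joint would pass 70% of its speed; a pose out of reach is approached as far as the arm can. A call is refused whole if a number of a shift passes 1 or a number of a turn 0.125, either way. A call with a gripper value outside its range is refused whole. The fingers move at their own pace and stop on an object; the grip force is fixed at half the most. Time passes only in rows, so rows that do not move let the fingers close. It gives the time, the measured TCP pose, the force and the opening at its end, in the units of the state.
- bot.sense(): the state, without advancing time (a new reading comes with each control period).
- bot.grab_frame(name): name is "scene" or "top" or "wrist"; returns the picture (420x560x3 uint8, red, green, blue); there is no depth.
- bot.camera_info(name): a dict with "K" (3x3 intrinsics, pixels), "origin" and "rotation" of the camera in the world. Camera axes: x right, y down, z forward; pixel columns grow to the right and rows downward; lengths in m; the calibration is good to about 2 mm. The wrist camera is an equidistant fisheye: a pixel r from the principal point sees the ray r / f radians off the axis. A picture is of the moment at which its call begins: read the wrist's pose just before it. camera_info takes no time and is no camera call; for the wrist camera it gives the pose at the moment of the call.
- bot.job_done(): hands the job in, once; it reports no verdict.
The state is a dict: "t": time; "qpos": joint angles; "dq": joint speeds; "tau": joint torques, N m; "ee_pos": TCP position; "tcp_rot": TCP orientation; "ft_force": force on the tool from outside, world axes, zero at the start; "wrist_torque": the same for the moment, N m; "grip_width": finger opening in m.
Only numpy, scipy, OpenCV 4.12 (cv2) and the standard library are available. Lean on these libraries where they do the work, as an engineer would, in place of code of your own. Each camera call takes 0.05 s, during which the arm holds its last target.

TASK

The tall steel tea caddy has been knocked over on the tea table. Tip it up on its foot, keeping the foot end down on the table rather than picking it up, and leave it standing by itself, cap up, on the spot where it lay. The short steel caddy is empty and stays lying; do not shift it, the teapot or the chopstick box.

Things in the scene. Friction and masses are not known exactly. Their poses are not given: they have to be found in the camera images.
- tall_caddy: Tall tea caddy: rigid closed square steel tin 46 x 46 mm, 150 mm long, plus a round twist cap (38 mm diameter, 20 mm long) on one end; 170 mm in all, 0.2 to 0.4 kg. Starts lying on a side face, crosswise to the robot, cap to the robot's left (+y), up to 23 degrees askew. Grip the tin across its sides. Origin: centre of the foot face (other end from the cap); z: along it, foot to cap.
- short_caddy: The short tea caddy: same steel, same 46 x 46 mm section and the same 38 x 20 mm cap, but the tin is only 70 mm long, 90 mm in all. Also lying on its side; stays as it is. Origin: centre of the foot face; z axis: towards the cap.
- teapot: White ceramic teapot, 112 mm wide and 98 mm tall, with a spout and a straight side handle, standing on the far part of the table. Origin: centre of its underside; z up. Stays as it is.
- chopstick_box: Flat wooden chopstick box, 230 x 50 mm and 26 mm high, lying on the far left part of the table. Origin: centre of its underside; y along its length. Stays as it is.
Not all that is in view belongs to the job. What is shaped like the short_caddy but blue is not meant.

How it is judged:
By the outcome, as a careful person would: the job done as asked, in the order asked, and still so for the second after the job is handed in, with the robot touching nothing.
It also fails if it takes over 38 s, if anything falls off the work surface, if the arm or the gripper's body presses on something with over 40 N, if the wrist force passes 120 N, or if a joint passes its speed limit or range.

## Working session

There is one attempt and no reset: what is moved stays moved. The work goes in short steps, Python scripts to look and compute and a tool call to move; the robot and the scene stay as the last step left them, time stands still between calls to the robot, and variables do not carry over. Pictures are saved under pics/ and viewed, and the job is handed in when it is done.

Besides the shell and the picture viewer there is one more tool, called after "Emit:" by a JSON object that holds its "name" and its "arguments", one argument or row to a line. step_arm: Moves the arm, as the interface text tells. Its arguments: {"type":"object","properties":{"plan":{"type":"array"}},"required":["plan"]}

```bash
mkdir -p pics; python3 - <<'E'
from workcell import bot
import cv2,numpy as np
np.set_printoptions(precision=4,suppress=True)
s=bot.sense();print(s['t'],s['ee_pos'],s['tcp_rot'],s['grip_width'],s['ft_force'])
for n in ['scene','top','wrist']:
    c=bot.camera_info(n);print(n,c)
    im=bot.grab_frame(n);cv2.imwrite(f'pics/{n}0.png',im[:,:,::-1])
E
```

```text
0.0 [0.1624 0.6287 0.2304] [[ 0.9682 -0.0005  0.2501]
 [-0.2501 -0.0019  0.9682]
 [ 0.     -1.     -0.002 ]] 0.08585131287538864 [ 0.3665 -0.6699 -0.2727]
scene {'K': array([[392.7823,   0.    , 282.3621],
       [  0.    , 392.7823, 207.4671],
       [  0.    ,   0.    ,   1.    ]]), 'origin': array([ 1.1258, -0.1759,  0.443 ]), 'rotation': array([[ 0.3096,  0.4919, -0.8137],
       [ 0.9507, -0.1737,  0.2567],
       [-0.015 , -0.8531, -0.5215]])}
top {'K': array([[530.191 ,   0.    , 280.1075],
       [  0.    , 530.191 , 207.3674],
       [  0.    ,   0.    ,   1.    ]]), 'origin': array([0.3944, 0.0233, 1.2128]), 'rotation': array([[ 0.0013, -0.996 ,  0.0894],
       [-0.9998, -0.003 , -0.0193],
       [ 0.0195, -0.0894, -0.9958]])}
wrist {'K': array([[325.1923,   0.    , 277.9973],
       [  0.    , 325.1923, 211.5929],
       [  0.    ,   0.    ,   1.    ]]), 'origin': array([0.0904, 0.6476, 0.3735]), 'rotation': array([[ 0.2507,  0.9252,  0.285 ],
       [ 0.9681, -0.2392, -0.0753],
       [-0.0015,  0.2948, -0.9556]])}
```

View pics/scene0.png

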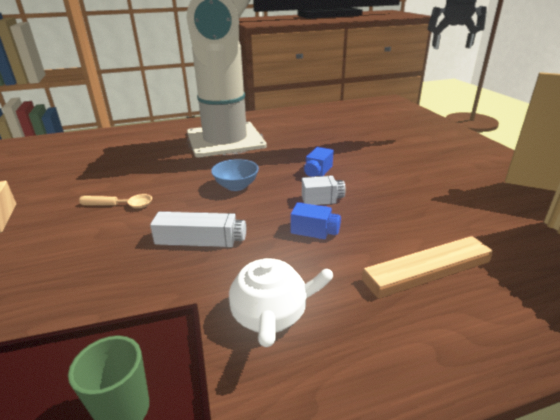

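View pics/top0.png

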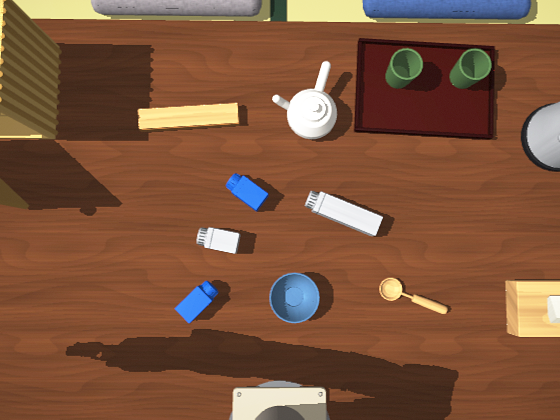

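View pics/wrist0.png

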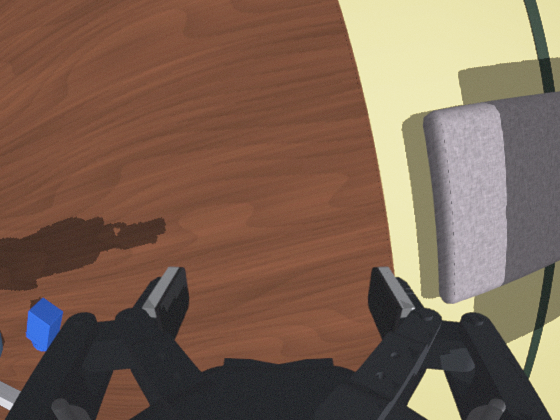

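Top view: tall caddy with its cap at about (313,201) and foot at about (378,226). Scene view: cap at (240,230), foot at (155,228). I'll enlarge both.

```bash
python3 - <<'E'
import cv2
a=cv2.imread('pics/top0.png')[170:260,290:400];b=cv2.imread('pics/scene0.png')[195:265,140:260]
cv2.imwrite('pics/topc.png',cv2.resize(a,None,fx=7,fy=6.6,interpolation=cv2.INTER_CUBIC) if 0 else cv2.resize(a,None,fx=6,fy=6,interpolation=cv2.INTER_CUBIC))
cv2.imwrite('pics/scenec.png',cv2.resize(b,None,fx=6,fy=6,interpolation=cv2.INTER_CUBIC))
E
```

```text
(no output)
```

View pics/topc.png

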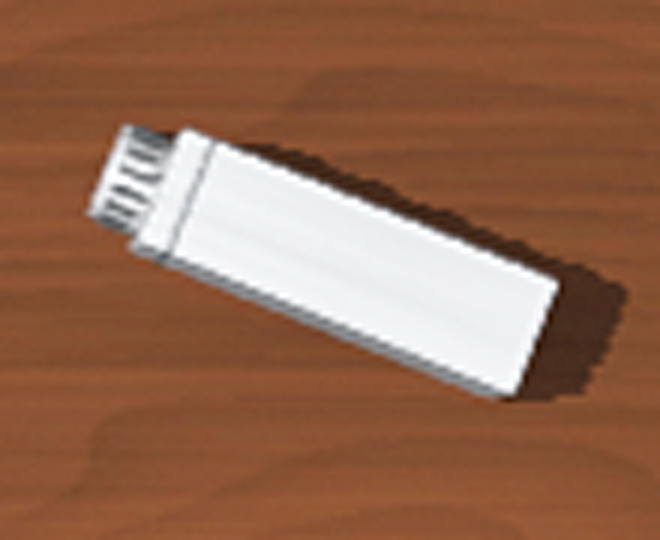

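View pics/scenec.png

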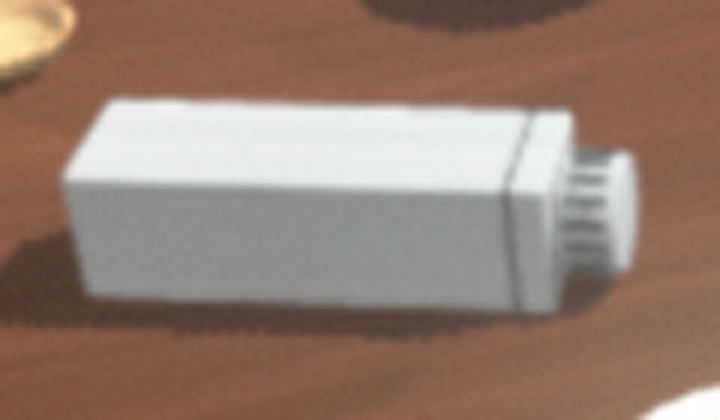

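```bash
cat > h.py <<'E'
import numpy as np,cv2
from workcell import bot
np.set_printoptions(precision=4,suppress=True)
def ray(n,p):
    c=bot.camera_info(n);d=np.linalg.inv(c['K'])@[p[0],p[1],1.];d=c['rotation']@d
    return c['origin'],d/np.linalg.norm(d)
def tri(n1,p1,n2,p2):
    o1,d1=ray(n1,p1);o2,d2=ray(n2,p2)
    t=np.linalg.lstsq(np.c_[d1,-d2],o2-o1,rcond=None)[0]
    a=o1+t[0]*d1;b=o2+t[1]*d2
    return (a+b)/2,np.linalg.norm(a-b)
def onz(n,p,z):
    o,d=ray(n,p);return o+d*(z-o[2])/d[2]
E
python3 - <<'E'
from h import *
f=lambda p,o:[(p[0]+.5)/6-.5+o[0],(p[1]+.5)/6-.5+o[1]]
T=dict(A=(185,128),B=(131,245),C=(515,393),D=(557,283),cap=(110,170));S=dict(A=(548,193),B=(572,112),C=(112,100),D=(65,183))
P={}
for k in 'ABCD':
    P[k],g=tri('top',f(T[k],(290,170)),'scene',f(S[k],(140,195)));print(k,P[k],g,onz('top',f(T[k],(290,170)),.046))
Q={k:onz('top',f(T[k],(290,170)),.046) for k in 'ABCD'}
for X in (P,Q):
    foot=(X['C']+X['D'])/2;top=(X['A']+X['B'])/2;v=top-foot
    print(foot,top,np.linalg.norm(v),np.degrees(np.arctan2(v[1],v[0])),np.linalg.norm(X['A']-X['B']),np.linalg.norm(X['C']-X['D']))
# others
for n,p in dict(teapot=(312,108),box1=(138,120),box2=(240,110),short=(220,240),blue1=(246,190),bowl=(295,298)).items(): print(n,onz('top',p,.03))
E
```

```text
A [ 0.5364 -0.0885  0.0444] 0.0008184000600477451 [ 0.5361 -0.0888  0.046 ]
B [ 0.4926 -0.0701  0.0434] 0.0025807629331692037 [ 0.4926 -0.0686  0.046 ]
C [ 0.4384 -0.2102  0.045 ] 0.00026996090789639296 [ 0.4384 -0.2098  0.046 ]
D [ 0.4793 -0.2267  0.0426] 2.8306528649178073e-05 [ 0.479 -0.226  0.046]
[ 0.4589 -0.2185  0.0438] [ 0.5145 -0.0793  0.0439] 0.14987886793354543 68.20594908713957 0.047523866700106825 0.044137342373110976
[ 0.4587 -0.2179  0.046 ] [ 0.5144 -0.0787  0.046 ] 0.14995179381006793 68.20812693021333 0.047941872945319916 0.04370860818894977
teapot [ 0.7285 -0.0721  0.03  ]
box1 [0.6981 0.3221 0.03  ]
box2 [0.7227 0.0919 0.03  ]
short [0.4274 0.1339 0.03  ]
blue1 [0.5395 0.077  0.03  ]
bowl [ 0.2998 -0.0328  0.03  ]
```

```bash
cat >> h.py <<'E'
from scipy.spatial.transform import Rotation as Ro
def sim(p,R,rows):
    for r in rows:
        p=p+R@(np.array(r[:3])*.025);R=R@Ro.from_rotvec(r[3:6]).as_matrix()
    return p,R
E
python3 - <<'E'
from h import *
s=bot.sense()
for tz in (-.1,-.15,-.2):
  for ry in (.04,.045,.05):
    p,R=s['ee_pos'],s['tcp_rot']
    for n in range(7):
        p,R=sim(p,R,[[1,0,tz,0,ry,0]]*5)
        if n>=5: print(tz,ry,5*n+5,p,np.linalg.norm(p[:2]),np.degrees(np.arctan2(R[1,2],R[0,2])))
E
```

```text
-0.1 0.04 30 [0.5851 0.0592 0.2312] 0.5880736128446877 6.761528961142693
-0.1 0.04 35 [ 0.5774 -0.066   0.2314] 0.5811165594543629 -4.697616052309955
-0.1 0.045 30 [0.5365 0.0398 0.2313] 0.5380089110800655 -1.8328300368436306
-0.1 0.045 35 [ 0.509  -0.0825  0.2315] 0.5156159408323644 -14.724366439361239
-0.1 0.05 30 [0.4868 0.0255 0.2313] 0.4875120984176707 -10.427187782376054
-0.1 0.05 35 [ 0.4402 -0.0908  0.2315] 0.449446127365895 -24.751116822400014
-0.15 0.04 30 [0.559  0.0355 0.2313] 0.5600999120313024 6.761528961142693
-0.15 0.04 35 [ 0.545  -0.09    0.2315] 0.5523887486418616 -4.697616052309955
-0.15 0.045 30 [0.5092 0.0184 0.2313] 0.5095553533988626 -1.8328300368436306
-0.15 0.045 35 [ 0.4755 -0.1032  0.2315] 0.48653806654691967 -14.724366439361239
-0.15 0.05 30 [0.4586 0.0064 0.2314] 0.45862549929888957 -10.427187782376054
-0.15 0.05 35 [ 0.4059 -0.1081  0.2316] 0.4200769695688108 -24.751116822400014
-0.2 0.04 30 [0.5329 0.0117 0.2313] 0.5329956538340885 6.761528961142693
-0.2 0.04 35 [ 0.5127 -0.114   0.2315] 0.5251789669580965 -4.697616052309955
-0.2 0.045 30 [ 0.4819 -0.0031  0.2314] 0.48192385758250067 -1.8328300368436306
-0.2 0.045 35 [ 0.442  -0.1239  0.2316] 0.4589974895281862 -14.724366439361239
-0.2 0.05 30 [ 0.4303 -0.0126  0.2314] 0.43050004554035765 -10.427187782376054
-0.2 0.05 35 [ 0.3717 -0.1255  0.2316] 0.39226741553801725 -24.751116822400014
```

Using tz = -0.1, ry = 0.045.

Emit:
{"name": "step_arm", "arguments": {
  "plan": [
    [1, 0, -0.1, 0, 0.045, 0, 85],
    [1, 0, -0.1, 0, 0.045, 0, 85],
    [1, 0, -0.1, 0, 0.045, 0, 85],
    [1, 0, -0.1, 0, 0.045, 0, 85],
    [1, 0, -0.1, 0, 0.045, 0, 85]
  ]
}}

```text
t: 0.57
ee_pos: [0.2769, 0.575, 0.2309]
tcp_rot: [[0.887, -0.0, 0.462], [-0.462, -0.001, 0.887], [0.0, -1.0, -0.0]]
ft_force: [0.2, 0.1, 0.3]
grip_width: 0.085
```

Emit:
{"name": "step_arm", "arguments": {
  "plan": [
    [1, 0, -0.1, 0, 0.045, 0, 85],
    [1, 0, -0.1, 0, 0.045, 0, 85],
    [1, 0, -0.1, 0, 0.045, 0, 85],
    [1, 0, -0.1, 0, 0.045, 0, 85],
    [1, 0, -0.1, 0, 0.045, 0, 85]
  ]
}}

```text
t: 0.98
ee_pos: [0.3752, 0.4971, 0.231]
tcp_rot: [[0.762, -0.0, 0.648], [-0.648, -0.0, 0.762], [0.0, -1.0, -0.0]]
ft_force: [-0.4, 0.4, -1.1]
grip_width: 0.085
```

Emit:
{"name": "step_arm", "arguments": {
  "plan": [
    [1, 0, -0.1, 0, 0.045, 0, 85],
    [1, 0, -0.1, 0, 0.045, 0, 85],
    [1, 0, -0.1, 0, 0.045, 0, 85],
    [1, 0, -0.1, 0, 0.045, 0, 85],
    [1, 0, -0.1, 0, 0.045, 0, 85]
  ]
}}

```text
t: 1.4
ee_pos: [0.4536, 0.3994, 0.231]
tcp_rot: [[0.598, -0.0, 0.802], [-0.802, -0.0, 0.598], [0.0, -1.0, -0.0]]
ft_force: [-0.0, -0.1, 0.1]
grip_width: 0.0851
```

Emit:
{"name": "step_arm", "arguments": {
  "plan": [
    [1, 0, -0.1, 0, 0.045, 0, 85],
    [1, 0, -0.1, 0, 0.045, 0, 85],
    [1, 0, -0.1, 0, 0.045, 0, 85],
    [1, 0, -0.1, 0, 0.045, 0, 85],
    [1, 0, -0.1, 0, 0.045, 0, 85]
  ]
}}

```text
t: 1.82
ee_pos: [0.5083, 0.2866, 0.231]
tcp_rot: [[0.404, -0.0, 0.915], [-0.915, -0.0, 0.404], [0.0, -1.0, -0.0]]
ft_force: [0.4, 0.4, 0.2]
grip_width: 0.0853
```

Emit:
{"name": "step_arm", "arguments": {
  "plan": [
    [1, 0, -0.1, 0, 0.045, 0, 85],
    [1, 0, -0.1, 0, 0.045, 0, 85],
    [1, 0, -0.1, 0, 0.045, 0, 85],
    [1, 0, -0.1, 0, 0.045, 0, 85],
    [1, 0, -0.1, 0, 0.045, 0, 85]
  ]
}}

```text
t: 2.23
ee_pos: [0.5364, 0.1644, 0.2311]
tcp_rot: [[0.19, -0.0, 0.982], [-0.982, -0.0, 0.19], [0.0, -1.0, -0.0]]
ft_force: [0.7, -0.0, 0.1]
grip_width: 0.0849
```

Emit:
{"name": "step_arm", "arguments": {
  "plan": [
    [1, 0, -0.1, 0, 0.045, 0, 85],
    [1, 0, -0.1, 0, 0.045, 0, 85],
    [1, 0, -0.1, 0, 0.045, 0, 85],
    [1, 0, -0.1, 0, 0.045, 0, 85],
    [1, 0, -0.1, 0, 0.045, 0, 85]
  ]
}}

```text
t: 2.65
ee_pos: [0.5365, 0.0391, 0.2311]
tcp_rot: [[-0.034, -0.0, 0.999], [-0.999, -0.0, -0.034], [0.0, -1.0, -0.0]]
ft_force: [-0.3, -0.2, 0.3]
grip_width: 0.0846
```

Emit:
{"name": "step_arm", "arguments": {
  "plan": [
    [1, 0, -0.1, 0, 0.045, 0, 85],
    [1, 0, -0.1, 0, 0.045, 0, 85],
    [1, 0, -0.1, 0, 0.045, 0, 85],
    [1, 0, -0.1, 0, 0.045, 0, 85],
    [1, 0, -0.1, 0, 0.045, 0, 85]
  ]
}}

```text
t: 3.07
ee_pos: [0.5087, -0.0831, 0.2312]
tcp_rot: [[-0.256, -0.0, 0.967], [-0.967, -0.0, -0.256], [0.0, -1.0, -0.0]]
ft_force: [0.2, -0.8, -0.2]
grip_width: 0.0848
```

```bash
python3 - <<'E'
from h import *
s=bot.sense();print(s['t'],s['qpos'],s['ee_pos'],s['tcp_rot'],s['ft_force'])
E
```

```text
3.0667 [-12.9801  27.2438  27.8771 108.7615 -16.7357  48.006    8.7352] [ 0.5087 -0.0831  0.2312] [[-0.2562 -0.0001  0.9666]
 [-0.9666 -0.     -0.2562]
 [ 0.     -1.     -0.0001]] [ 0.2383 -0.7603 -0.1716]
```

Emit:
{"name": "step_arm", "arguments": {
  "plan": [
    [1, 0, -0.04, 0, 0.0245, 0, 85],
    [1, 0, -0.04, 0, 0.0245, 0, 85],
    [1, 0, -0.04, 0, 0.0245, 0, 85],
    [1, 0, -0.04, 0, 0.0245, 0, 85],
    [1, 0, -0.04, 0, 0.0245, 0, 85]
  ]
}}

```text
t: 3.48
ee_pos: [0.4661, -0.2006, 0.2312]
tcp_rot: [[-0.371, -0.0, 0.928], [-0.928, 0.0, -0.371], [-0.0, -1.0, -0.0]]
ft_force: [0.6, -0.9, -0.6]
grip_width: 0.0849
```

Emit:
{"name": "step_arm", "arguments": {
  "plan": [
    [0.5, 0, 0, 0, 0, 0.11, 85],
    [0, 0, 0, 0, 0, 0.11, 85],
    [0, 0, 0, 0, 0, 0.11, 85],
    [0, 0, 0, 0, 0, 0.11, 85],
    [0, 0, 0, 0, 0, 0.11, 85]
  ]
}}

```text
t: 3.9
ee_pos: [0.4624, -0.2121, 0.2323]
tcp_rot: [[-0.314, 0.198, 0.928], [-0.79, 0.488, -0.371], [-0.527, -0.85, 0.003]]
ft_force: [0.1, -0.4, -0.9]
grip_width: 0.0853
```

```bash
python3 - <<'E'
from h import *
s=bot.sense();print(s['t'],s['qpos'],s['ee_pos'],s['tcp_rot'],s['ft_force'])
E
```

```text
3.9 [ 31.6516  32.2158  14.6048 106.6882 -41.9545  63.536   49.7698] [ 0.4624 -0.2121  0.2323] [[-0.3141  0.1982  0.9285]
 [-0.7897  0.4884 -0.3713]
 [-0.527  -0.8498  0.0031]] [ 0.0727 -0.3907 -0.9331]
```

Emit:
{"name": "step_arm", "arguments": {
  "plan": [
    [0, 0, 0, 0, 0, 0.11, 85],
    [0, 0, 0, 0, 0, 0.11, 85],
    [0, 0, 0, 0, 0, 0.11, 85],
    [0, 0, 0, 0, 0, 0.11, 85],
    [0, 0, 0, 0, 0, 0.11, 85]
  ]
}}

```text
t: 4.32
ee_pos: [0.4619, -0.2126, 0.2314]
tcp_rot: [[-0.166, 0.333, 0.928], [-0.418, 0.829, -0.372], [-0.893, -0.45, 0.001]]
ft_force: [1.3, 0.1, 0.0]
grip_width: 0.0852
```

```bash
python3 - <<'E'
from h import *
s=bot.sense();print(s['t'],s['qpos'],s['ee_pos'],s['tcp_rot'],s['ft_force'])
cv2.imwrite('pics/scene1.png',bot.grab_frame('scene')[:,:,::-1])
E
```

```text
4.3167 [ 49.6837  47.4632   5.2029 101.5144 -52.699   84.2284  65.6177] [ 0.4619 -0.2126  0.2314] [[-0.1664  0.3331  0.9281]
 [-0.418   0.8286 -0.3724]
 [-0.8931 -0.4499  0.0014]] [1.325  0.0713 0.016 ]
```

View pics/scene1.png

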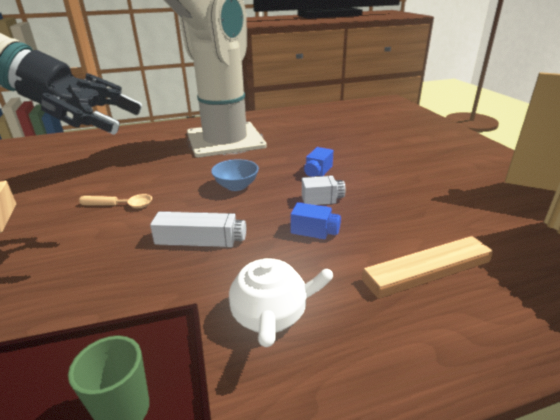

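Emit:
{"name": "step_arm", "arguments": {
  "plan": [
    [0.8, 0.4, 0, 0, 0, 0, 85],
    [0.8, 0.4, 0, 0, 0, 0, 85],
    [0.8, 0.4, 0, 0, 0, 0, 85],
    [0.8, 0.4, 0, 0, 0, 0, 85],
    [0.8, 0.4, 0, 0, 0, 0.03, 85]
  ]
}}

```text
t: 4.78
ee_pos: [0.4626, -0.2114, 0.1196]
tcp_rot: [[-0.156, 0.334, 0.93], [-0.399, 0.839, -0.368], [-0.903, -0.429, 0.002]]
ft_force: [0.2, 0.2, -0.4]
grip_width: 0.0851
```

```bash
python3 - <<'E'
from h import *
s=bot.sense();print(s['t'],s['qpos'],s['ee_pos'],s['tcp_rot'],s['ft_force'])
cv2.imwrite('pics/scene2.png',bot.grab_frame('scene')[:,:,::-1])
E
```

```text
4.7833 [ 50.7079  58.7357   3.7216 100.8556 -54.4287  78.5476  73.9543] [ 0.4626 -0.2114  0.1196] [[-0.1564  0.3337  0.9296]
 [-0.3995  0.8394 -0.3685]
 [-0.9033 -0.429   0.002 ]] [ 0.2309  0.1571 -0.3918]
```

View pics/scene2.png

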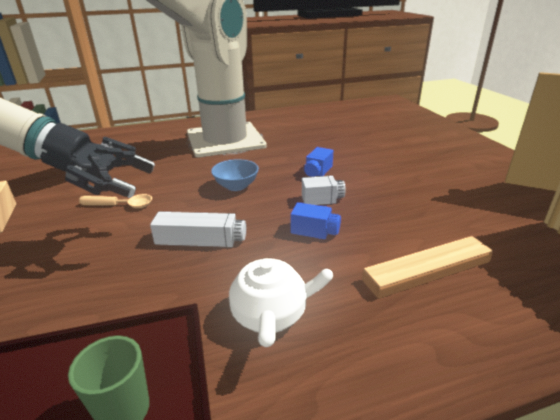

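```bash
cat >> h.py <<'E'
from scipy.linalg import expm,logm
th=np.radians(68.2);d=np.array([np.cos(th),np.sin(th),0]);foot=np.array([.4588,-.2182,0]);zz=np.array([0,0,1.]);nn=np.cross(d,zz)
def Rt(tilt):  # tilt deg: + leans toward end pose
    R0=np.c_[-d,-zz,nn]
    return Ro.from_rotvec(nn*np.radians(tilt)).as_matrix()@R0
def H(p,R):
    T=np.eye(4);T[:3,:3]=R;T[:3,3]=p;return T
def rows(p,R,n):
    s=bot.sense();T=np.linalg.inv(H(s['ee_pos'],s['tcp_rot']))@H(p,R)
    r=expm(np.real(logm(T))/n);v=np.r_[r[:3,3]/.025,Ro.from_matrix(r[:3,:3]).as_rotvec()]
    pp,RR=s['ee_pos'],s['tcp_rot'];zs=[]
    for i in range(n): pp,RR=sim(pp,RR,[np.round(v,3)]);zs.append(pp.round(3))
    print(n,'rows',v.round(3),'err',pp-p,np.degrees(Ro.from_matrix(RR.T@R).magnitude()));print(np.array(zs)[:: max(1,n//5)])
E
python3 - <<'E'
from h import *
R=Rt(-25);G=foot+.105*d+zz*.03
pre=G+.024*R[:,1]-.1*R[:,1]
print(pre,R)
rows(pre+0.04*zz,R,15)
E
```

```text
[ 0.5097 -0.0909  0.0989] [[-0.3366 -0.1569  0.9285]
 [-0.8415 -0.3924 -0.3714]
 [ 0.4226 -0.9063  0.    ]]
15 rows [-0.383  0.08   0.002  0.    -0.    -0.104] err [-0.0003  0.      0.0004] 0.4619702713878292
[[ 0.463 -0.206  0.121]
 [ 0.471 -0.185  0.141]
 [ 0.481 -0.16   0.152]
 [ 0.492 -0.133  0.155]
 [ 0.503 -0.107  0.148]]
```

Emit:
{"name": "step_arm", "arguments": {
  "plan": [
    [-0.383, 0.08, 0.002, 0, 0, -0.104, 85],
    [-0.383, 0.08, 0.002, 0, 0, -0.104, 85],
    [-0.383, 0.08, 0.002, 0, 0, -0.104, 85],
    [-0.383, 0.08, 0.002, 0, 0, -0.104, 85],
    [-0.383, 0.08, 0.002, 0, 0, -0.104, 85]
  ]
}}

```text
t: 5.25
ee_pos: [0.4759, -0.1789, 0.153]
tcp_rot: [[-0.305, 0.214, 0.928], [-0.765, 0.526, -0.372], [-0.568, -0.823, 0.003]]
ft_force: [-0.2, 0.8, -0.5]
grip_width: 0.0847
```

Emit:
{"name": "step_arm", "arguments": {
  "plan": [
    [-0.383, 0.08, 0.002, 0, 0, -0.104, 85],
    [-0.383, 0.08, 0.002, 0, 0, -0.104, 85],
    [-0.383, 0.08, 0.002, 0, 0, -0.104, 85],
    [-0.383, 0.08, 0.002, 0, 0, -0.104, 85],
    [-0.383, 0.08, 0.002, 0, 0, -0.104, 85]
  ]
}}

```text
t: 5.67
ee_pos: [0.4945, -0.1338, 0.1635]
tcp_rot: [[-0.37, 0.038, 0.928], [-0.925, 0.078, -0.372], [-0.087, -0.996, 0.006]]
ft_force: [0.1, 0.6, -0.7]
grip_width: 0.0847
```

Emit:
{"name": "step_arm", "arguments": {
  "plan": [
    [-0.383, 0.08, 0.002, 0, 0, -0.104, 85],
    [-0.383, 0.08, 0.002, 0, 0, -0.104, 85],
    [-0.383, 0.08, 0.002, 0, 0, -0.104, 85],
    [-0.383, 0.08, 0.002, 0, 0, -0.104, 85],
    [-0.383, 0.08, 0.002, 0, 0, -0.104, 85]
  ]
}}

```text
t: 6.08
ee_pos: [0.5121, -0.0896, 0.1474]
tcp_rot: [[-0.337, -0.15, 0.93], [-0.843, -0.391, -0.369], [0.418, -0.908, 0.005]]
ft_force: [-0.3, -0.8, 0.1]
grip_width: 0.0849
```

```bash
python3 - <<'E'
from h import *
s=bot.sense();print(s['t'],s['qpos'],s['ee_pos'],s['tcp_rot'],s['ft_force'])
R=Rt(-25);G=foot+.105*d+zz*.03
print(G+.024*R[:,1])
rows(G+.024*R[:,1]-.05*R[:,1],R,5)
cv2.imwrite('pics/wrist3.png',bot.grab_frame('wrist')[:,:,::-1])
cv2.imwrite('pics/scene3.png',bot.grab_frame('scene')[:,:,::-1])
E
```

```text
6.0833 [-36.7747  48.3078  49.6926 107.447  -15.6079  45.8818  -6.0791] [ 0.5121 -0.0896  0.1474] [[-0.3368 -0.1497  0.9296]
 [-0.8435 -0.3908 -0.3685]
 [ 0.4185 -0.9082  0.0053]] [-0.2651 -0.8009  0.1287]
[ 0.494  -0.1301  0.0082]
5 rows [-0.147  0.759 -0.016 -0.001  0.    -0.001] err [ 0.0001 -0.0001 -0.    ] 0.07481639030358654
[[ 0.51  -0.094  0.129]
 [ 0.508 -0.098  0.11 ]
 [ 0.506 -0.102  0.091]
 [ 0.504 -0.106  0.072]
 [ 0.502 -0.111  0.054]]
```

View pics/wrist3.png

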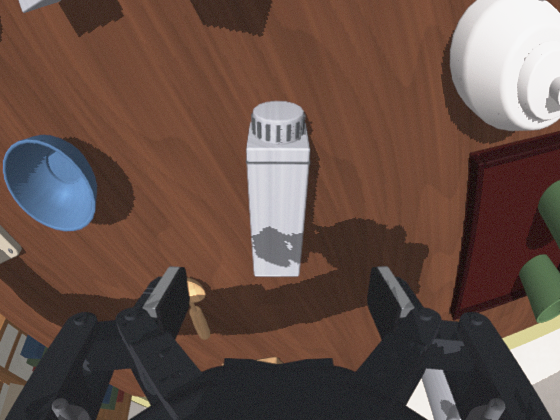

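View pics/scene3.png

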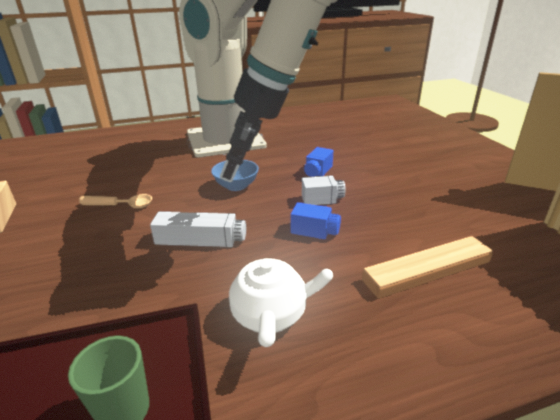

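Wrist view: the caddy is centred between the open fingers (column 278, cap at row 120, foot at row 275), parallel to the finger plane. The scene view agrees, so I'll descend.

Emit:
{"name": "step_arm", "arguments": {
  "plan": [
    [-0.147, 0.759, -0.016, 0, 0, 0, 85],
    [-0.147, 0.759, -0.016, 0, 0, 0, 85],
    [-0.147, 0.759, -0.016, 0, 0, 0, 85],
    [-0.147, 0.759, -0.016, 0, 0, 0, 85],
    [-0.147, 0.759, -0.016, 0, 0, 0, 85]
  ]
}}

```text
t: 6.6
ee_pos: [0.5005, -0.1121, 0.0518]
tcp_rot: [[-0.339, -0.152, 0.929], [-0.845, -0.385, -0.371], [0.414, -0.91, 0.002]]
ft_force: [-1.0, 0.2, -0.6]
grip_width: 0.0848
```

```bash
python3 - <<'E'
from h import *
s=bot.sense();print(s['t'],s['qpos'],s['ee_pos'],s['tcp_rot'],s['ft_force'])
R=Rt(-25);G=foot+.105*d+zz*.03
rows(G+.024*R[:,1],R,4)
cv2.imwrite('pics/wrist4.png',bot.grab_frame('wrist')[:,:,::-1])
E
```

```text
6.6 [-30.9549  55.2154  42.8122 111.4933 -20.5832  33.8004  -3.6025] [ 0.5005 -0.1121  0.0518] [[-0.3387 -0.1519  0.9286]
 [-0.8448 -0.3853 -0.3712]
 [ 0.4142 -0.9102  0.0022]] [-1.0166  0.1994 -0.5821]
4 rows [-0.007  0.476  0.007 -0.001 -0.    -0.002] err [-0. -0. -0.] 0.14017531401901162
[[ 0.499 -0.117  0.041]
 [ 0.497 -0.121  0.03 ]
 [ 0.496 -0.126  0.019]
 [ 0.494 -0.13   0.008]]
```

View pics/wrist4.png

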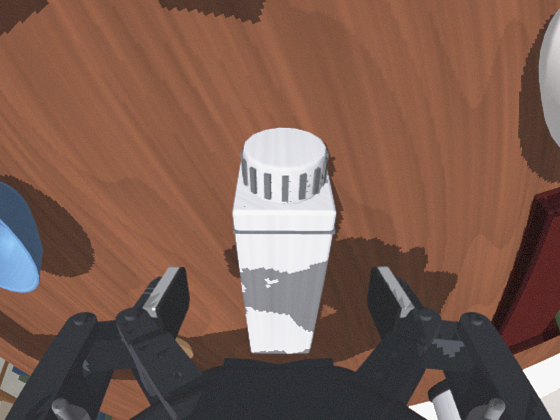

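Emit:
{"name": "step_arm", "arguments": {
  "plan": [
    [-0.007, 0.47, 0.03, 0, 0, 0, 85],
    [-0.007, 0.47, 0.03, 0, 0, 0, 85],
    [-0.007, 0.47, 0.03, 0, 0, 0, 85],
    [-0.007, 0.47, 0.03, 0, 0, 0, 85],
    [0, 0, 0, 0, 0, 0, 85]
  ]
}}

```text
t: 7.07
ee_pos: [0.4947, -0.1319, 0.007]
tcp_rot: [[-0.337, -0.157, 0.928], [-0.844, -0.387, -0.372], [0.418, -0.909, -0.002]]
ft_force: [-0.3, 0.3, -0.3]
grip_width: 0.0853
```

```bash
python3 - <<'E'
from h import *
s=bot.sense();print(s['t'],s['qpos'],s['ee_pos'],s['tcp_rot'],s['ft_force'])
cv2.imwrite('pics/wrist5.png',bot.grab_frame('wrist')[:,:,::-1])
cv2.imwrite('pics/scene5.png',bot.grab_frame('scene')[:,:,::-1])
E
```

```text
7.0667 [-27.2913  58.9409  39.4466 112.2903 -22.3473  28.36    -2.1121] [ 0.4947 -0.1319  0.007 ] [[-0.3373 -0.157   0.9282]
 [-0.8437 -0.387  -0.372 ]
 [ 0.4176 -0.9086 -0.0019]] [-0.2838  0.3217 -0.3297]
```

View pics/wrist5.png

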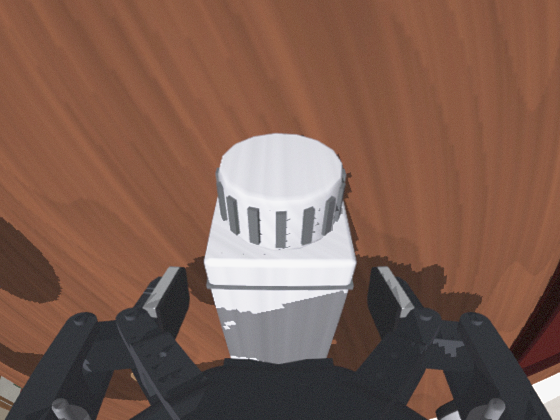

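View pics/scene5.png

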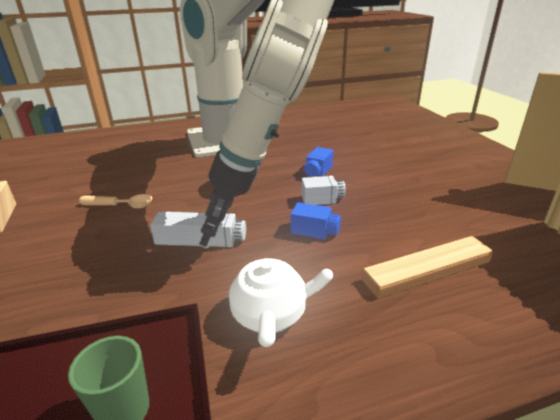

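Well centred, with the near finger straddling the tin about 2/3 of the way from the foot. Closing.

Emit:
{"name": "step_arm", "arguments": {
  "plan": [
    [0, 0, 0, 0, 0, 0, 30],
    [0, 0, 0, 0, 0, 0, 30],
    [0, 0, 0, 0, 0, 0, 30],
    [0, 0, 0, 0, 0, 0, 30],
    [0, 0, 0, 0, 0, 0, 30]
  ]
}}

```text
t: 7.58
ee_pos: [0.4966, -0.1305, 0.0089]
tcp_rot: [[-0.337, -0.153, 0.929], [-0.845, -0.387, -0.37], [0.416, -0.909, 0.001]]
ft_force: [0.8, 2.2, 5.7]
grip_width: 0.0454
```

Emit:
{"name": "step_arm", "arguments": {
  "plan": [
    [0, 0, 0, 0, 0, 0, 30],
    [0, 0, 0, 0, 0, 0, 30],
    [0, 0, 0, 0, 0, 0, 30],
    [0, 0, 0, 0, 0, 0, 30]
  ]
}}

```text
t: 7.92
ee_pos: [0.4966, -0.1305, 0.0089]
tcp_rot: [[-0.337, -0.153, 0.929], [-0.845, -0.387, -0.37], [0.416, -0.909, 0.001]]
ft_force: [0.7, 2.3, 5.3]
grip_width: 0.0457
```

```bash
python3 - <<'E'
from h import *
s=bot.sense();print(s['t'],s['qpos'],s['ee_pos'],s['tcp_rot'],s['ft_force'],s['wrist_torque'])
p,R=s['ee_pos'],s['tcp_rot']
for a in (.04,.09,.1,.12):
    n=R[:,2]; M=Ro.from_rotvec(n*a).as_matrix()
    print(a,(R.T@((M-np.eye(3))@(p-foot))/.025).round(3))
cv2.imwrite('pics/scene6.png',bot.grab_frame('scene')[:,:,::-1])
E
```

```text
7.9167 [-27.4735  58.7567  39.5574 112.2079 -22.3235  28.4724  -2.1335] [ 0.4966 -0.1305  0.0089] [[-0.3368 -0.1533  0.929 ]
 [-0.8446 -0.3869 -0.37  ]
 [ 0.4162 -0.9093  0.0008]] [0.6535 2.2669 5.3096] [ 0.484   0.0708 -0.0974]
0.04 [ 0.079 -0.131  0.   ]
0.09 [ 0.185 -0.291 -0.   ]
0.1 [ 0.207 -0.322  0.   ]
0.12 [ 0.253 -0.384  0.   ]
```

View pics/scene6.png

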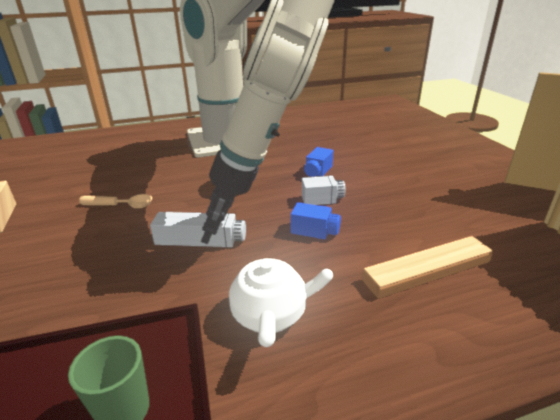

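Gripped at 45.7 mm. I'll start tipping about the foot edge and watch the force.

Emit:
{"name": "step_arm", "arguments": {
  "plan": [
    [0.079, -0.131, 0, 0, 0, 0.04, 30],
    [0.079, -0.131, 0, 0, 0, 0.04, 30],
    [0.079, -0.131, 0, 0, 0, 0.04, 30]
  ]
}}

```text
t: 8.22
ee_pos: [0.4959, -0.1316, 0.0198]
tcp_rot: [[-0.351, -0.111, 0.93], [-0.886, -0.282, -0.369], [0.303, -0.953, 0.0]]
ft_force: [0.2, 1.3, 0.2]
grip_width: 0.0454
```

Emit:
{"name": "step_arm", "arguments": {
  "plan": [
    [0.079, -0.131, 0, 0, 0, 0.04, 30],
    [0.079, -0.131, 0, 0, 0, 0.04, 30],
    [0.079, -0.131, 0, 0, 0, 0.04, 30],
    [0.079, -0.131, 0, 0, 0, 0.04, 30],
    [0.079, -0.131, 0, 0, 0, 0.04, 30]
  ]
}}

```text
t: 8.63
ee_pos: [0.4937, -0.1374, 0.0383]
tcp_rot: [[-0.368, -0.039, 0.929], [-0.924, -0.1, -0.37], [0.107, -0.994, 0.001]]
ft_force: [1.0, 1.6, -0.1]
grip_width: 0.0454
```

```bash
python3 - <<'E'
from h import *
s=bot.sense();print(s['t'],s['qpos'],s['ee_pos'],s['tcp_rot'],s['ft_force'],s['wrist_torque'])
cv2.imwrite('pics/scene7.png',bot.grab_frame('scene')[:,:,::-1])
E
```

```text
8.6333 [ -6.5832  45.7209  22.9696 116.693  -26.4407  23.4031  13.0228] [ 0.4937 -0.1374  0.0383] [[-0.3675 -0.0389  0.9292]
 [-0.9238 -0.0999 -0.3696]
 [ 0.1072 -0.9942  0.0008]] [ 0.9862  1.6319 -0.0775] [ 0.2215  0.0004 -0.0571]
```

View pics/scene7.png

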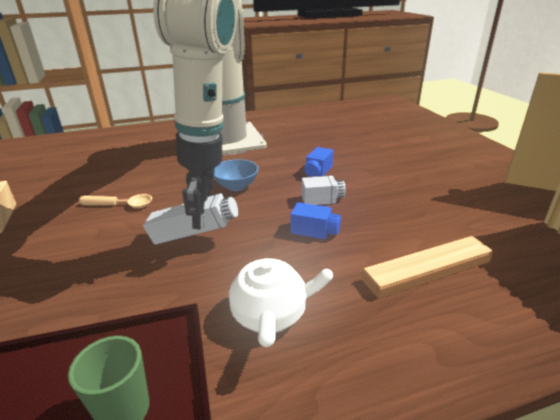

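The cap end is lifting and the foot edge is still on the table at about (150,240), with low forces. Continuing.

Emit:
{"name": "step_arm", "arguments": {
  "plan": [
    [0.13, -0.195, 0, 0, 0, 0.06, 30],
    [0.13, -0.195, 0, 0, 0, 0.06, 30],
    [0.13, -0.195, 0, 0, 0, 0.06, 30],
    [0.13, -0.195, 0, 0, 0, 0.06, 30],
    [0.13, -0.195, 0, 0, 0, 0.06, 30]
  ]
}}

```text
t: 9.1
ee_pos: [0.4871, -0.1527, 0.0623]
tcp_rot: [[-0.363, 0.071, 0.929], [-0.912, 0.178, -0.37], [-0.192, -0.981, -0.0]]
ft_force: [-0.6, 0.8, -1.3]
grip_width: 0.0452
```

```bash
python3 - <<'E'
from h import *
s=bot.sense();print(s['t'],s['qpos'],s['ee_pos'],s['tcp_rot'],s['ft_force'],s['wrist_torque'])
p,R=s['ee_pos'],s['tcp_rot'];print('pivot in tool', (R.T@(foot-p)).round(4))
y=R[:,1];print('tilt',np.degrees(np.arctan2(y@d,-y[2])))
for a in (.06,.09):
    M=Ro.from_rotvec(R[:,2]*a).as_matrix();print(a,(R.T@((M-np.eye(3))@(p-foot))/.025).round(3))
im=bot.grab_frame('scene')[150:300,100:300,::-1]
cv2.imwrite('pics/scene8.png',cv2.resize(im,None,fx=4,fy=4,interpolation=cv2.INTER_CUBIC))
E
```

```text
9.1 [ 19.2803  40.8754   3.7588 117.1361 -32.514   25.7573  30.3048] [ 0.4871 -0.1527  0.0623] [[-0.3628  0.0708  0.9292]
 [-0.912   0.1781 -0.3696]
 [-0.1917 -0.9815 -0.0001]] [-0.5623  0.8053 -1.3289] [-0.0057  0.2674 -0.0538]
pivot in tool [ 0.082   0.0475 -0.0021]
tilt 11.049335804116021
0.06 [ 0.12  -0.193 -0.   ]
0.09 [ 0.184 -0.287  0.   ]
```

View pics/scene8.png

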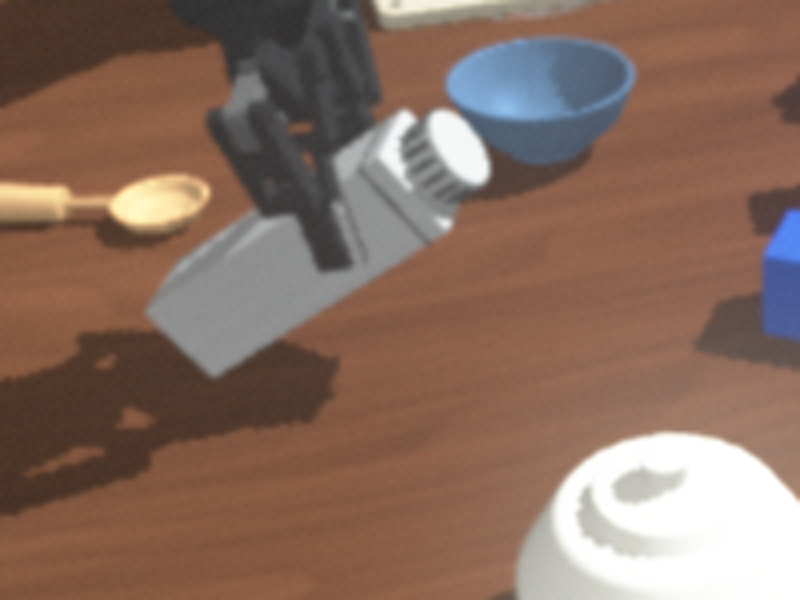

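Foot corner is at pixel (153,244), where it lay originally (154,244), so the pivot is good. Continuing.

Emit:
{"name": "step_arm", "arguments": {
  "plan": [
    [0.188, -0.282, 0, 0, 0, 0.09, 30],
    [0.188, -0.282, 0, 0, 0, 0.09, 30],
    [0.188, -0.282, 0, 0, 0, 0.09, 30],
    [0.188, -0.282, 0, 0, 0, 0.09, 30]
  ]
}}

```text
t: 9.48
ee_pos: [0.4785, -0.1756, 0.0845]
tcp_rot: [[-0.312, 0.195, 0.93], [-0.79, 0.491, -0.368], [-0.529, -0.849, 0.001]]
ft_force: [-0.4, 3.4, 3.3]
grip_width: 0.0455
```

```bash
python3 - <<'E'
from h import *
s=bot.sense();print(s['t'],s['qpos'],s['ee_pos'],s['tcp_rot'],s['ft_force'],s['wrist_torque'])
p,R=s['ee_pos'],s['tcp_rot'];print('pivot in tool', (R.T@(foot-p)).round(4))
y=R[:,1];print('tilt',np.degrees(np.arctan2(y@d,-y[2])))
im=bot.grab_frame('scene')[150:300,100:300,::-1]
cv2.imwrite('pics/scene9.png',cv2.resize(im,None,fx=4,fy=4,interpolation=cv2.INTER_CUBIC))
E
```

```text
9.4833 [ 44.8609  44.8495 -11.5805 112.9135 -38.7822  37.9839  48.5012] [ 0.4785 -0.1756  0.0845] [[-0.3117  0.195   0.93  ]
 [-0.7895  0.4914 -0.3676]
 [-0.5287 -0.8488  0.0008]] [-0.413   3.3535  3.2964] [0.3423 0.5215 0.1376]
pivot in tool [ 0.0844  0.047  -0.0027]
tilt 31.91793965764359
```

View pics/scene9.png

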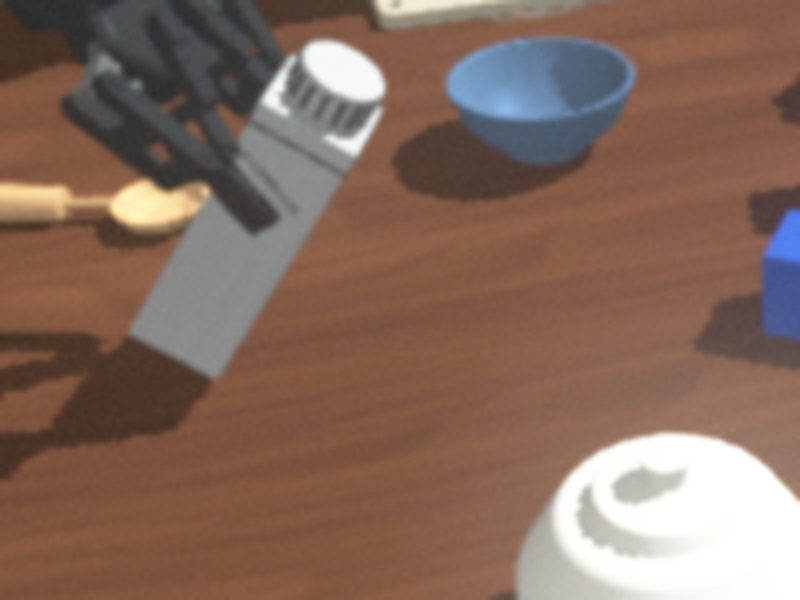

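Emit:
{"name": "step_arm", "arguments": {
  "plan": [
    [0.184, -0.29, 0, 0, 0, 0.09, 30],
    [0.184, -0.29, 0, 0, 0, 0.09, 30],
    [0.184, -0.29, 0, 0, 0, 0.09, 30],
    [0.184, -0.29, 0, 0, 0, 0.09, 30]
  ]
}}

```text
t: 9.87
ee_pos: [0.466, -0.2067, 0.0949]
tcp_rot: [[-0.225, 0.292, 0.93], [-0.565, 0.738, -0.369], [-0.794, -0.608, -0.0]]
ft_force: [1.5, 2.3, 0.3]
grip_width: 0.0456
```

```bash
python3 - <<'E'
from h import *
s=bot.sense();print(s['t'],s['qpos'],s['ee_pos'],s['tcp_rot'],s['ft_force'],s['wrist_torque'])
p,R=s['ee_pos'],s['tcp_rot'];print('pivot in tool', (R.T@(foot-p)).round(4))
y=R[:,1];print('tilt',np.degrees(np.arctan2(y@d,-y[2])))
im=bot.grab_frame('scene')[150:300,100:300,::-1]
cv2.imwrite('pics/scene10.png',cv2.resize(im,None,fx=4,fy=4,interpolation=cv2.INTER_CUBIC))
E
```

```text
9.8667 [ 60.0446  55.0691 -17.3284 104.5574 -40.0227  55.3755  58.2814] [ 0.466  -0.2067  0.0949] [[-0.2246  0.2924  0.9295]
 [-0.5652  0.7379 -0.3687]
 [-0.7938 -0.6082 -0.0005]] [1.5157 2.3176 0.2734] [ 0.0564 -0.0121 -0.0803]
pivot in tool [ 0.0835  0.0472 -0.0024]
tilt 52.53737863394541
```

View pics/scene10.png

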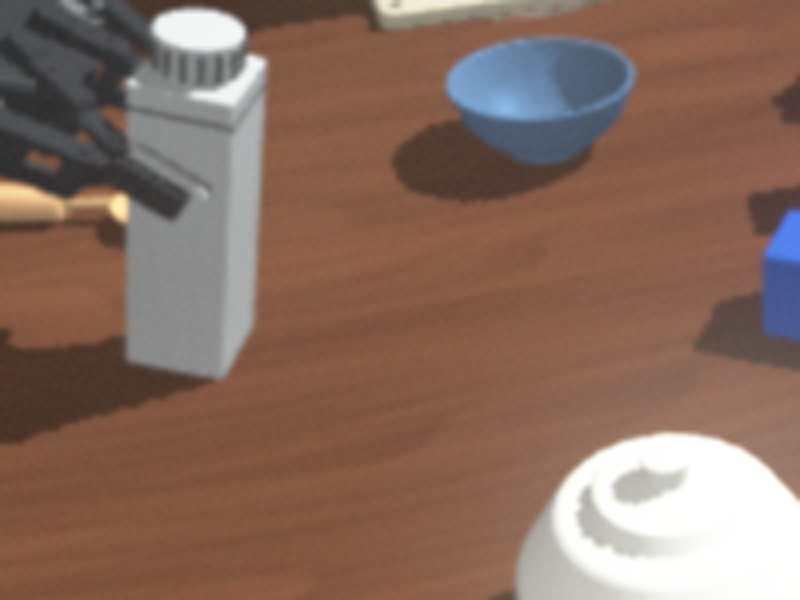

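Emit:
{"name": "step_arm", "arguments": {
  "plan": [
    [0.1, -0.162, 0, 0, 0, 0.05, 30],
    [0.1, -0.162, 0, 0, 0, 0.05, 30],
    [0.1, -0.162, 0, 0, 0, 0.05, 30],
    [0.1, -0.162, 0, 0, 0, 0.05, 30],
    [0, 0, 0, 0, 0, 0, 30]
  ]
}}

```text
t: 10.33
ee_pos: [0.4587, -0.2251, 0.0943]
tcp_rot: [[-0.166, 0.333, 0.928], [-0.405, 0.835, -0.372], [-0.899, -0.438, -0.004]]
ft_force: [0.8, 0.7, 7.8]
grip_width: 0.0452
```

```bash
python3 - <<'E'
from h import *
s=bot.sense();print(s['t'],s['qpos'],s['ee_pos'],s['ft_force'],s['wrist_torque'])
p,R=s['ee_pos'],s['tcp_rot'];print('pivot in tool', (R.T@(foot-p)).round(4))
y=R[:,1];print('tilt',np.degrees(np.arctan2(y@d,-y[2])))
im=bot.grab_frame('scene')[150:300,100:300,::-1]
cv2.imwrite('pics/scene11.png',cv2.resize(im,None,fx=4,fy=4,interpolation=cv2.INTER_CUBIC))
E
```

```text
10.3333 [ 65.449   62.4131 -19.0651  98.5532 -39.7277  65.4501  60.7821] [ 0.4587 -0.2251  0.0943] [0.7717 0.7065 7.8452] [ 0.3467 -0.2858 -0.2414]
pivot in tool [ 0.0819  0.0471 -0.0021]
tilt 64.04335164869958
```

View pics/scene11.png

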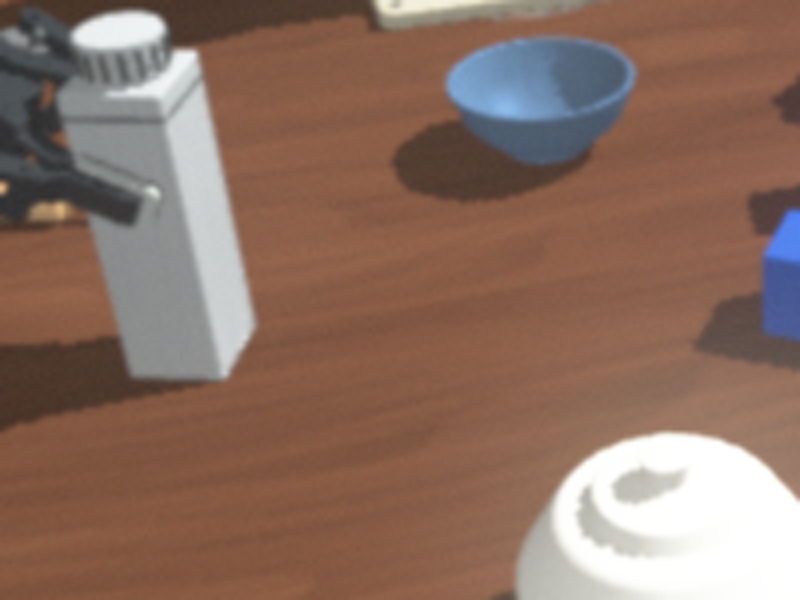

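Emit:
{"name": "step_arm", "arguments": {
  "plan": [
    [0.05, -0.081, 0, 0, 0, 0.025, 30],
    [0, 0, 0, 0, 0, 0, 30],
    [0, 0, 0, 0, 0, 0, 30]
  ]
}}

```text
t: 10.63
ee_pos: [0.4582, -0.2264, 0.0949]
tcp_rot: [[-0.156, 0.334, 0.929], [-0.388, 0.844, -0.369], [-0.908, -0.418, -0.002]]
ft_force: [0.7, 0.2, 8.4]
grip_width: 0.0455
```

```bash
python3 - <<'E'
from h import *
s=bot.sense();print(s['t'],s['ee_pos'],s['ft_force'],s['wrist_torque'])
p,R=s['ee_pos'],s['tcp_rot'];print('pivot in tool', (R.T@(foot-p)).round(4))
y=R[:,1];print('tilt',np.degrees(np.arctan2(y@d,-y[2])),R[2,2])
im=bot.grab_frame('scene')[150:300,100:300,::-1]
cv2.imwrite('pics/scene12.png',cv2.resize(im,None,fx=4,fy=4,interpolation=cv2.INTER_CUBIC))
# vertical edges predicted directions in the crop
c=bot.camera_info('scene')
for s0,n0 in ((-.046,.023),(0,.023),(0,-.023)):
    o=[]
    for z in (0,.15):
        P=c['rotation'].T@(foot+d*s0+nn*n0+zz*z-c['origin']);u=c['K']@(P/P[2]);o.append(((u[:2]-[100,150]+.5)*4-.5).round(0))
    print(o)
E
```

```text
10.6333 [ 0.4582 -0.2264  0.0949] [0.6503 0.1532 8.4363] [ 0.3508 -0.1843 -0.1557]
pivot in tool [ 0.0829  0.0469 -0.0023]
tilt 65.26216895488118 -0.001752735566157819
[array([126., 375.]), array([50., 91.])]
[array([220., 377.]), array([155.,  92.])]
[array([252., 322.]), array([194.,  47.])]
```

View pics/scene12.png

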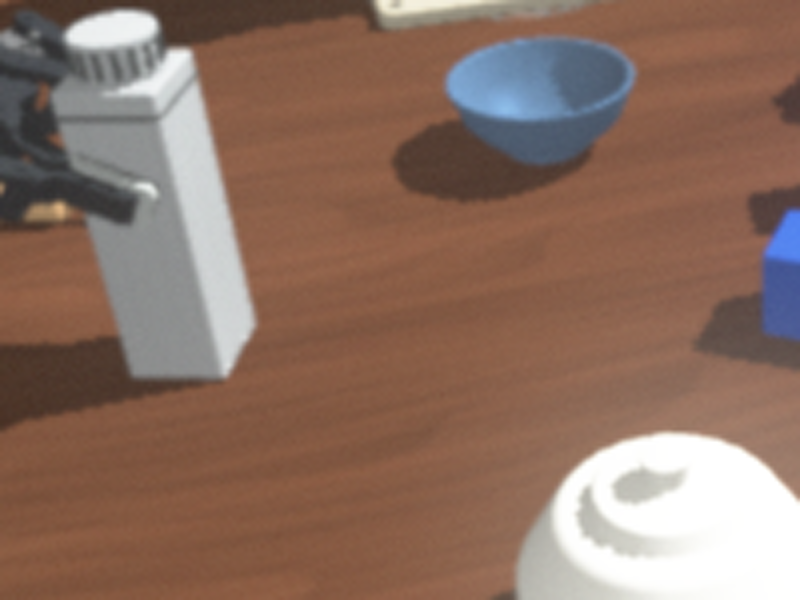

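Edge directions match predicted verticals within about 1°. I'll ease the downward press, then open slowly.

Emit:
{"name": "step_arm", "arguments": {
  "plan": [
    [-0.018, -0.008, 0, 0, 0, 0, 44],
    [0, 0, 0, 0, 0, 0, 50],
    [0, 0, 0, 0, 0, 0, 56],
    [0, 0, 0, 0, 0, 0, 64],
    [0, 0, 0, 0, 0, 0, 72]
  ]
}}

```text
t: 11.1
ee_pos: [0.457, -0.2279, 0.0935]
tcp_rot: [[-0.158, 0.335, 0.929], [-0.393, 0.842, -0.37], [-0.906, -0.423, -0.001]]
ft_force: [0.6, 0.3, -1.0]
grip_width: 0.0718
```

Emit:
{"name": "step_arm", "arguments": {
  "plan": [
    [0, 0, 0, 0, 0, 0, 85],
    [0, 0, 0, 0, 0, 0, 85],
    [0, 0, 0, 0, 0, 0, 85],
    [0, 0, 0, 0, 0, 0, 85]
  ]
}}

```text
t: 11.43
ee_pos: [0.4572, -0.2281, 0.0942]
tcp_rot: [[-0.157, 0.336, 0.929], [-0.392, 0.842, -0.371], [-0.906, -0.422, -0.0]]
ft_force: [0.1, 0.7, 0.6]
grip_width: 0.0851
```

```bash
python3 - <<'E'
from h import *
s=bot.sense();print(s['t'],s['ee_pos'],s['ft_force'],s['grip_width'])
im=bot.grab_frame('scene')[150:300,100:300,::-1]
cv2.imwrite('pics/scene13.png',cv2.resize(im,None,fx=4,fy=4,interpolation=cv2.INTER_CUBIC))
cv2.imwrite('pics/wrist13.png',bot.grab_frame('wrist')[:,:,::-1])
E
```

```text
11.4333 [ 0.4572 -0.2281  0.0942] [0.0983 0.6909 0.6103] 0.0850814921336295
```

View pics/scene13.png

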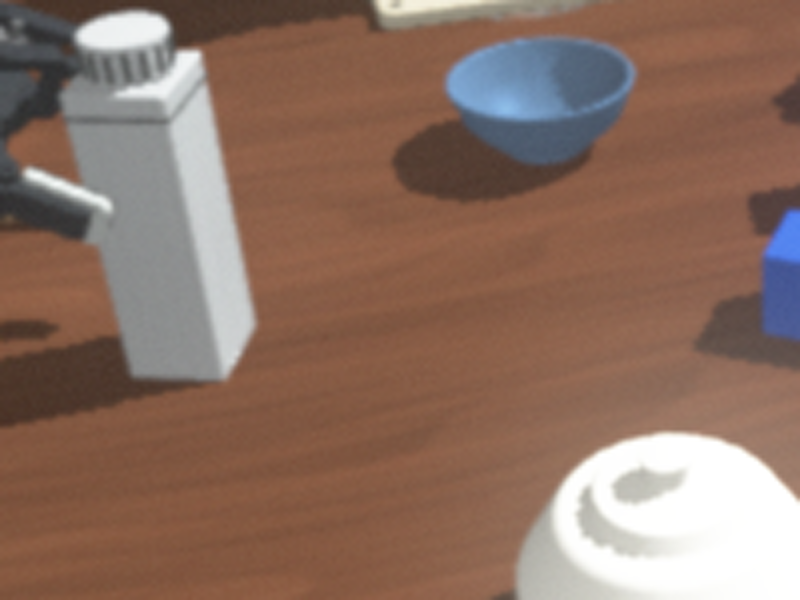

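View pics/wrist13.png

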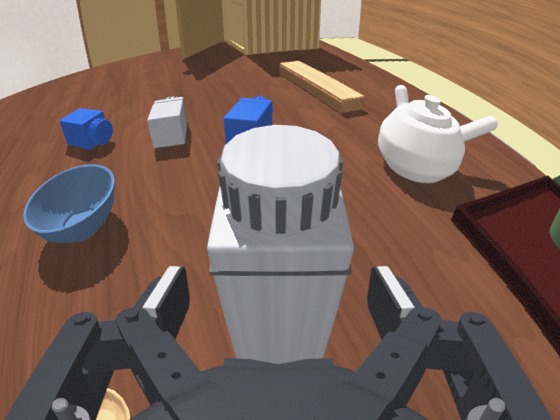

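The tin stands free between the open fingers. Backing straight out.

Emit:
{"name": "step_arm", "arguments": {
  "plan": [
    [0, -0.4, 0, 0, 0, 0, 85],
    [0, -0.6, 0, 0, 0, 0, 85],
    [0, -0.8, 0, 0, 0, 0, 85],
    [0, -0.8, 0, 0, 0, 0, 85],
    [0, -0.8, 0, 0, 0, 0, 85]
  ]
}}

```text
t: 11.95
ee_pos: [0.428, -0.3009, 0.1308]
tcp_rot: [[-0.157, 0.336, 0.929], [-0.392, 0.842, -0.371], [-0.906, -0.423, -0.0]]
ft_force: [-0.0, -0.1, -0.7]
grip_width: 0.0849
```

Emit:
{"name": "step_arm", "arguments": {
  "plan": [
    [0, -0.8, 0, 0, 0, 0, 85],
    [0, -0.8, 0, 0, 0, 0, 85],
    [0, -0.8, 0, 0, 0, 0, 85],
    [0, -0.4, 0, 0, 0, 0, 85],
    [0, 0, 0, 0, 0, 0, 85]
  ]
}}

```text
t: 12.37
ee_pos: [0.4043, -0.3615, 0.1599]
tcp_rot: [[-0.158, 0.339, 0.928], [-0.395, 0.839, -0.374], [-0.905, -0.425, 0.001]]
ft_force: [-0.3, -0.5, -0.7]
grip_width: 0.085
```

```bash
python3 - <<'E'
from h import *
s=bot.sense();print(s['t'],s['qpos'],s['ee_pos'],s['ft_force'],np.abs(s['dq']).max())
a=bot.grab_frame('scene')[:,:,::-1];b=bot.grab_frame('top')[:,:,::-1]
cv2.imwrite('pics/scene14.png',a);cv2.imwrite('pics/top14.png',b)
for n,i in (('top',b),('scene',a)):
    o=cv2.imread(f'pics/{n}0.png');df=cv2.absdiff(o,i).max(2)
    regs=dict(top=dict(short=(190,245,222,258),teapot=(270,345,55,145),box=(132,245,98,135)),scene=dict(short=(298,350,172,208),teapot=(225,335,255,345),box=(360,500,235,295)))[n]
    for k,(x0,x1,y0,y1) in regs.items(): print(n,k,'changed px',int((df[y0:y1,x0:x1]>40).sum()))
E
```

```text
12.3667 [ 72.392   60.9168 -15.5486  82.6257 -33.27    85.4239  55.0423] [ 0.4043 -0.3615  0.1599] [-0.2994 -0.4535 -0.7495] 3.6705231411025268
top short changed px 0
top teapot changed px 0
top box changed px 0
scene short changed px 0
scene teapot changed px 0
scene box changed px 0
```

View pics/scene14.png

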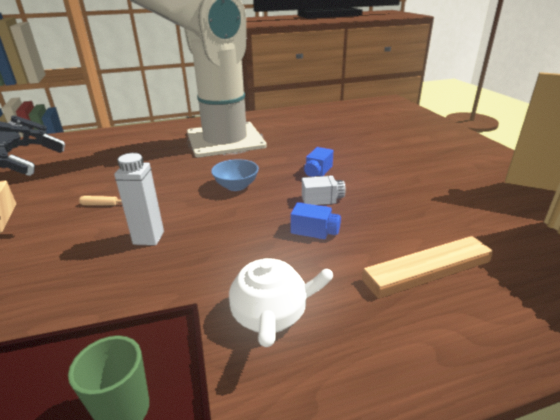

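View pics/top14.png

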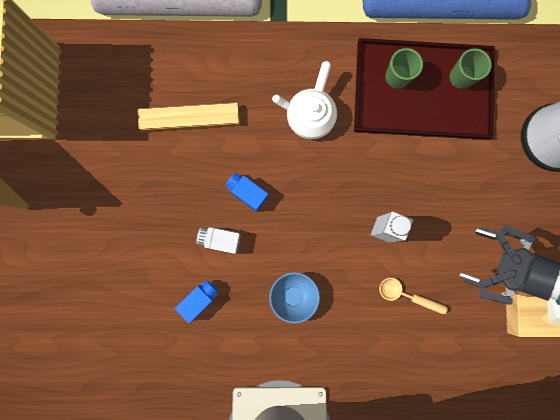

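Top view: the tin stands upright at (392,226), with its foot where the foot end lay. The gripper is clear of it at (500,265), and the other objects are unchanged in both views. Handing in.

```bash
python3 - <<'E'
from workcell import bot
print(bot.job_done(), bot.sense()['t'])
E
```

```text
the job is handed in; nothing more can be done
the job is handed in; nothing more can be done
```

The tall caddy now stands on its foot, cap up and free of the gripper, and the job is handed in at about 12.5 s (limit 38 s). I gripped the tin across its sides about 105 mm from the foot. I then tipped it 90° about its foot edge, let go and backed the gripper straight out. The wrist force read at most about 8.5 N at the checks.

**Position:** the foot edge stayed where it lay, to within about 1–2 pixels. The standing tin therefore sits just beyond that edge, about 23 mm from where the foot face had been to the tin's centre.

**Last checks:**
- **Upright:** both outside cameras show it standing with the gripper clear. Before letting go, its edges matched the predicted verticals to about 1°.
- **Other objects:** the short caddy, teapot and chopstick box showed no changed pixels in either outside view.
- **Disagreement:** when the fingers opened, the tin rocked back about 1–2°, so I had tipped it slightly too far. It settled with its foot corner unmoved.

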